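# Close a friction-lid tin in the pedal press

### The job

The lid of the wide tin is standing proud: slide the tin along the bench into the lid press until it sits snugly against both stop bars of the V, under the ram. Then press the pedal all the way down to its stop so that the ram pushes the lid home (do not push the lid down with the gripper), hold it there for a moment and let the pedal come fully back up. Leave the closed tin upright in its place in the press, and don't knock over or shift the flowerpot, saucer, jar and wood offcut around it.

Things in the scene. Friction and masses are not known exactly. Their poses are not given: they have to be found in the camera images.
- press: Grey bench press, fixed. Origin on the bench below the ram, z up. In its frame: column 70 x 50 x 240 mm (x, y, z) at y = -135 mm; an arm, 195 to 240 mm up, reaches from it to y = +20 mm and carries the ram; two steel stop bars 35 mm high make a V open to +y, inner faces 65 mm from the origin, facing it from 40 degrees either side of -y. Tins enter from +y. Pedal at y = -280 mm.
- nest (a point): Point on the bench straight below the ram: the tin's axis stands here when the tin touches both stop bars. Same axes as the press.
- tin: Wide round metal tin with a paper label, 130 mm diameter, 85 mm high without its lid, 0.4 to 0.9 kg, too wide to grasp, loose on the bench. Origin at the centre of its underside, z up. Its yaw means nothing.
- lid (a joint): How far the tin's lid stands proud, in m: 0 is fully home, 0.006 to 0.009 at the start. The lid is a steel disc 112 mm in diameter and 5 mm thick on top of the tin, its top 90 mm above the bench when home. It sticks with about 8 N of friction.
- ram (a joint): Travel of the ram downward in m, 0 (up) to 0.030; driven by the pedal, 0.1 m per rad. The ram is a vertical steel rod ending in a disc of 42 mm diameter whose underside is 120 mm above the bench when up and 90 mm when down.
- pedal (a joint): Angle of the pedal in rad: 0 is up (its free end raised), 0.30 is down on its stop (level). A spring pushes it back up. At the tread it takes about 5 N to start and up to about 16 N at the bottom.
- pedal_tread (a point): Where to press: top of the black rubber tread, 140 mm from the hinge; 81 mm above the bench when up, 40 mm when down; moves with the pedal. The pedal is a plate 70 mm wide, hinged at its +x end (press frame) 30 mm up; its free end is 45 mm from this point towards -x. Pressing moves it down and slightly towards -x.
- saucer: Bystander: terracotta saucer, 110 mm across, 22 mm high, beyond the column. Origin under its centre.
- flowerpot: Bystander: empty terracotta pot, 90 mm across, 85 mm high, beyond the press. Origin under its centre.
- jar: Bystander: glass jar, 72 mm across, 95 mm high, beyond the tin. Origin under its centre.
- offcut: Bystander: wood offcut 160 x 60 x 22 mm lying flat beyond the pedal. Origin under its centre, x along its length.

How it is judged:
By the outcome, as a careful person would: the job done as asked, in the order asked, and still so for the second after the job is handed in, with the robot touching nothing.
It also fails if it takes over 64 s, if anything falls off the work surface, if the arm or the gripper's body presses on something with over 40 N, if the wrist force passes 120 N, or if a joint passes its speed limit or range.

### The arm

A 6-joint arm with a two-finger parallel gripper is mounted at the origin on the work surface. World frame = base frame: x ahead of the robot, y to its left, z up, the work surface at z = 0. Lengths are in m, angles in rad, forces in N, time in s.
With the tool pointing down it reaches from about 0.325 to 0.775 m from the base axis. Payload 5.5 kg.
Tool frame: the origin (TCP) lies between the finger pads; the fingertips stand 8 mm ahead of it and the grasp point (between the pads) lies 11 mm behind it (tcp_to_tips is the distance from the TCP to the fingertips, in m); z points along the fingers, y is the line along which they close (so a half turn about z gives the same grasp; the last joint's range is limited). The gripper opens to 88 mm and grips with 3 to 60 N. Pads are 20 mm wide; open, the fingers measure 115 mm over their backs; the gripper's body (75 mm by 178 mm) begins 61 mm behind the grasp point.
Start: joints at [1.229, 0.091, 1.231, -0, 1.82, -0.057], TCP at [0.169, 0.576, 0.231] pointing down, gripper open.
Joint ranges: [-2.87, 2.87], [-0.86, 2.18], [0.17, 2.46], [-1.51, 4.65], [0.06, 2.69], [-2.65, 2.65]. Speed limits (rad/s): [2.57, 2.57, 3.01, 3.14, 3.14, 3.14].

### API

Orientations are given as a unit quaternion [w, x, y, z].
In Python, from bench import * gives the robot as it stands. Calls block until the motion is done:
- move_to(position, orientation): joint-space move of the TCP to a pose.
- move_l(position, speed=0.15, orientation=None): straight line of the TCP; orientation=None keeps the orientation; speed is the mean speed in m/s.
- movej(angles): joint-space move.
- gripper_open() and close(): open the fingers fully, or close them until they stop; the grip force is fixed at half the most.
- hold(seconds).
- inverse_kinematics(position, orientation): joint angles nearest the present ones, or None.
- state(): the state.
- get_image(name): name is "scene" or "top" or "wrist"; returns a dict with "frame" (384x512x3 uint8, blue, green, red), "depth" (384x512 float32, m along the optical axis (not along the pixel's ray), 0 where there is no reading), "camera_matrix" (3x3 intrinsics, pixels), "view" (4x4, takes a point from world to camera coordinates). Camera axes: x right, y up, looking along -z (the intrinsics and any distortion apply to the point x, -y, -z); pixel columns grow to the right and rows downward; lengths in m; the calibration is good to about 2 mm. A picture is of the moment at which its call begins.
A pose or a line that the arm cannot do raises IKError and nothing moves.
- job_done(): hands the job in; it is judged then, once.
The state is a dict: "time": time; "joint_pos": joint angles; "dq": joint speeds; "joint_torque": joint torques, N m; "ee_pos": TCP position; "ee_rot": TCP orientation; "ft_force": force on the tool from outside, world axes, zero at the start; "moment": the same for the moment, N m; "finger_gap": finger opening in m; "finger_force": force on a finger pad.
Only numpy, scipy, OpenCV 4.12 (cv2) and the standard library are available. Lean on these libraries where they do the work, as an engineer would, in place of code of your own. Each camera call takes 0.05 s, during which the arm holds its last target. There are 200 camera calls.

## Working session

There is one attempt and no reset: what is moved stays moved. The work goes in short steps, each a Python script; the robot and the scene stay as the last script left them, time stands still between calls to the robot, and variables do not carry over. Pictures are saved under pics/ and viewed, at most 10 in all, crops included, and the job is handed in when it is done.

```bash
mkdir -p pics
cat > h.py <<'E'
from bench import *
import numpy as np, cv2
def cloud(im):
    d=im["depth"]; K=im["camera_matrix"]; h,w=d.shape
    u,v=np.meshgrid(np.arange(w),np.arange(h))
    p=np.stack([(u-K[0,2])/K[0,0]*d,-(v-K[1,2])/K[1,1]*d,-d,np.ones_like(d)],-1)
    W=p@np.linalg.inv(im["view"]).T
    W=W[...,:3]; W[d==0]=np.nan
    return W
E
python3 - <<'E'
from h import *
for n in("top","scene"):
    im=get_image(n); cv2.imwrite(f"pics/{n}0.png",im["frame"]); np.save(n+"0.npy",cloud(im))
s=state();print(s["ee_rot"],s["time"],s["ft_force"])
im=None
E
```

```text
[-1.62875110e-04  1.41904734e-01  9.89879936e-01 -8.55444425e-04] 0.1 [-0.24525119  0.52797891 -1.05703741]
```

View pics/top0.png

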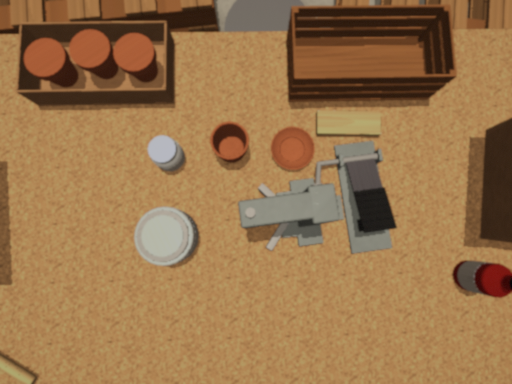

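View pics/scene0.png

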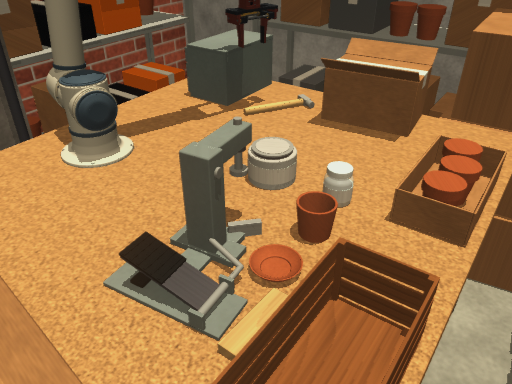

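The top view shows the tin at about (165,236). The press arm runs from (250,212) to (325,203), with the V bars at (266,191) and (272,242). The tread is near (375,210), the jar (163,152), the pot (230,143), the saucer (293,148) and the offcut (348,124).

```bash
python3 - <<'E'
from h import *
T=np.load("top0.npy"); S=np.load("scene0.npy")
for n,(u,v) in dict(tin=(165,236),ramtip=(250,212),armroot=(325,203),bar1=(266,191),bar2=(275,236),tread=(375,210),pedend=(380,228),hinge=(362,165),jar=(163,150),pot=(230,131),sau=(293,148),off=(348,124),bench=(100,300)).items(): print(n,T[v,u].round(4))
P=T.reshape(-1,3)
m=np.isfinite(P).all(1)
P=P[m]
def rep(n,M):
    Q=P[M]; 
    if len(Q)<10: print(n,len(Q));return
    r=cv2.minAreaRect((Q[:,:2]*1000).astype(np.float32)); print(n,len(Q),np.round(r[0],1),np.round(r[1],1),round(r[2],2),"z",np.percentile(Q[:,2],[5,50,95]).round(4))
tin=T[236,165]; d=np.hypot(*(P[:,:2]-tin[:2]).T)
rep("lid",(d<.09)&(P[:,2]>.09)); rep("tin",(d<.1)&(P[:,2]>.075))
arm=T[210,290]; d=np.hypot(*(P[:,:2]-arm[:2]).T)
rep("arm",(d<.2)&(P[:,2]>.225)&(P[:,2]<.25))
rep("bars",(d<.2)&(P[:,2]>.028)&(P[:,2]<.042))
Q=T[140:255,335:400].reshape(-1,3);
print("top cam", np.linalg.inv(get_image("top")["view"])[:3,3].round(3))
for n,(u,v) in dict(jar=(163,150),pot=(230,131),sau=(293,148)).items():
    c=T[v,u]; d=np.hypot(*(P[:,:2]-c[:2]).T); rep(n,(d<.09)&(P[:,2]>.015)&(P[:,2]>.6*c[2]) )
np.set_printoptions(suppress=True)
print(T[170:240:6,350:396:5,2].round(3))
E
python3 - <<'E'
import cv2
a=cv2.imread("pics/top0.png")[115:265,130:410]
cv2.imwrite("pics/crop.png",cv2.resize(a,None,fx=2.8,fy=2.8,interpolation=2))
E
```

```text
tin [0.5215 0.1669 0.097 ]
ramtip [ 0.5587 -0.0191  0.2506]
armroot [ 0.5725 -0.1557  0.2411]
bar1 [ 0.6223 -0.0571  0.0367]
bar2 [ 0.5156 -0.0755  0.0335]
tread [ 0.5679 -0.2999  0.0822]
pedend [ 0.5271 -0.3041  0.0952]
hinge [ 0.6796 -0.2894  0.0405]
jar [0.7123 0.1729 0.0958]
pot [0.7703 0.0262 0.0377]
sau [ 0.7332 -0.1289  0.0052]
off [ 0.7869 -0.2658  0.0236]
bench [ 0.3757  0.3416 -0.0005]
lid 2118 [523.8 172.6] [110.4 111.3] 41.87 z [0.0957 0.0981 0.1005]
tin 2764 [523.1 172.2] [127.7 129.8] 44.88 z [0.0841 0.0975 0.1003]
arm 2918 [566.6 -89.3] [ 69.9 180. ] 6.21 z [0.2384 0.2409 0.2428]
bars 512 [ 647.9 -124.8] [244.4 258.9] 25.26 z [0.0324 0.036  0.0399]
top cam [ 0.514 -0.023  0.907]
jar 828 [713.9 173.1] [66.2 67.1] 1.03 z [0.0652 0.0952 0.0976]
pot 756 [736.4  26.1] [86.7 87.3] 88.86 z [0.029  0.0741 0.0873]
sau 773 [ 718. -148.] [142.6 145.4] 11.38 z [0.0157 0.0211 0.0386]
[[ 0.048  0.044  0.048  0.045  0.045  0.045  0.006  0.     0.001  0.001]
 [ 0.049  0.05   0.051  0.051  0.051  0.055  0.     0.001  0.002  0.004]
 [ 0.008  0.054  0.056  0.055  0.057  0.055  0.063  0.     0.002 -0.002]
 [ 0.007  0.06   0.058  0.06   0.061  0.067  0.065  0.067  0.     0.005]
 [ 0.008  0.068  0.069  0.067  0.071  0.073  0.074  0.074  0.001  0.001]
 [ 0.011  0.011  0.077  0.076  0.074  0.074  0.076  0.075  0.001  0.001]
 [ 0.011  0.012  0.079  0.083  0.081  0.081  0.079  0.082  0.083 -0.001]
 [ 0.01   0.012  0.082  0.085  0.083  0.086  0.085  0.085  0.083  0.002]
 [ 0.012  0.012  0.074  0.087  0.087  0.09   0.089  0.092  0.087  0.002]
 [ 0.01   0.013  0.02   0.092  0.092  0.093    nan  0.095  0.093  0.094]
 [ 0.01   0.01   0.021  0.094  0.094  0.096  0.011  0.012 -0.001  0.003]
 [   nan  0.012  0.007  0.012  0.013  0.013  0.01   0.012  0.009  0.004]]
```

View pics/crop.png

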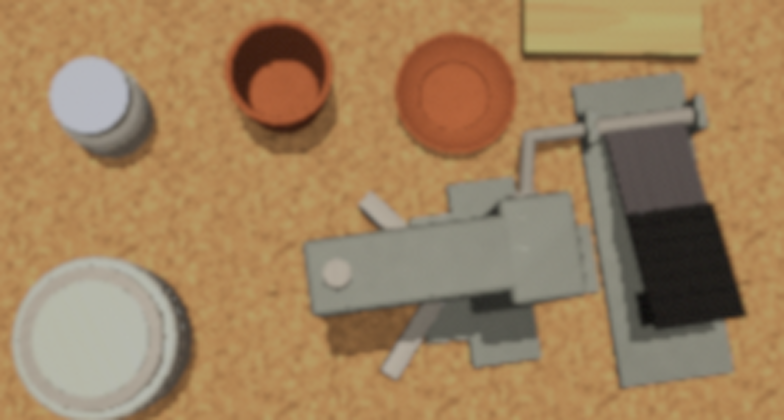

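Run:
```python
from h import *
np.set_printoptions(suppress=True)
T=np.load("top0.npy"); P=T.reshape(-1,3); P=P[np.isfinite(P).all(1)]
th=np.radians(6.21); c,s=np.cos(th),np.sin(th); R=np.array([[c,-s],[s,c]]); o=np.array([.559,-.0197])
L=np.c_[(P[:,:2]-o)@R,P[:,2]]
for sg in(1,-1):
    n=np.array([sg*np.sin(np.radians(40)),-np.cos(np.radians(40))]); t=np.array([np.cos(np.radians(40)),sg*np.sin(np.radians(40))])*sg
    d=L[:,:2]@n; a=L[:,:2]@t
    m=(L[:,2]>.028)&(L[:,2]<.042)&(abs(d-.071)<.02)&(abs(a)<.06)&(L[:,1]>-.1)
    print(sg,m.sum(),"d",np.percentile(d[m],[2,10,50,90,98]).round(4),"a",a[m].min().round(3),a[m].max().round(3),"slope deg",np.degrees(np.polyfit(a[m],d[m],1)[0]).round(2))
m=(abs(L[:,0]+.02)<.1)&(abs(L[:,1]+.28)<.06)&(L[:,2]>.045)&(L[:,2]<.11)
Q=L[m]; A=np.c_[Q[:,:2],np.ones(len(Q))]; k=np.linalg.lstsq(A,Q[:,2],rcond=None)[0]
g=abs(A@k-Q[:,2])<.005; k=np.linalg.lstsq(A[g],Q[g,2],rcond=None)[0]; print("pedal plane",k,"x,y range",Q[g].min(0),Q[g].max(0))
print("tread x at z=.081:",(.081-k[2]+.28*k[1])/k[0])
m=(L[:,2]>.2)&(abs(L[:,0])<.06)&(L[:,1]>-.2)&(L[:,1]<.04); Q=L[m]
for y in np.arange(-.16,.021,.02):
    q=Q[abs(Q[:,1]-y)<.006]; print(y.round(3),q[:,0].min().round(4),q[:,0].max().round(4))
```

```text
1 115 d [0.0654 0.0667 0.0739 0.0799 0.081 ] a -0.007 0.037 slope deg -4.19
-1 210 d [0.0655 0.0668 0.0735 0.0797 0.0809] a -0.038 0.037 slope deg -0.81
pedal plane [-0.36987544 -0.00796613  0.07224687] x,y range [-0.06632372 -0.31849785  0.04504886] [ 0.07979531 -0.24260555  0.09802513]
tread x at z=.081: -0.017634618307413936
-0.16 -0.0334 0.034
-0.14 -0.0349 0.0404
-0.12 -0.0349 0.0406
-0.1 -0.025 0.0251
-0.08 -0.025 0.0249
-0.06 -0.0251 0.0249
-0.04 -0.0251 0.0248
-0.02 -0.0251 0.0243
-0.0 -0.0251 0.0246
0.02 -0.0247 0.0247
```

```bash
cat >> h.py <<'E'
from scipy.spatial.transform import Rotation as Rn
TH=np.radians(6.21); O=np.array([.559,-.0197])
def W(x,y,z): return np.r_[O+np.array([[np.cos(TH),-np.sin(TH)],[np.sin(TH),np.cos(TH)]])@[x,y],z]
def ori(d,tilt,sg):  # tool z = down leaned towards d, tool y = sg * horizontal perpendicular of d
    z=np.r_[np.sin(tilt)*np.array(d),-np.cos(tilt)]; y=sg*np.array([-d[1],d[0],0]); x=np.cross(y,z)
    q=Rn.from_matrix(np.c_[x,y,z]).as_quat(); return q[[3,0,1,2]]
TIN=np.array([.5236,.1724]); D=O-TIN; D/=np.linalg.norm(D)
E
python3 - <<'E'
from h import *
print(D)
for sg in(1,-1):
  for t in (20,):
    q=ori(D,np.radians(t),sg)
    for p in (np.r_[TIN-.12*D,.25],np.r_[TIN-.12*D,.035],np.r_[O-.06*D,.035]):
        j=inverse_kinematics(p,q); print(sg,t,p.round(3),None if j is None else np.round(j,2))
  q=ori([0,1.] if 0 else [np.sin(TH),-np.cos(TH)],0,sg)
  for z in(.4,.15,.04): 
      j=inverse_kinematics(W(-.02,-.28,z),q); print("ped",z,None if j is None else np.round(j,2))
E
```

```text
[ 0.18122758 -0.98344119]
1 20 [0.502 0.29  0.25 ] [ 0.65  0.17  1.15 -0.34  1.96  0.36]
1 20 [0.502 0.29  0.035] [ 0.65  0.23  1.46 -0.31  1.61  0.48]
1 20 [0.548 0.039 0.035] [ 0.22  0.02  1.69 -0.35  1.45  0.09]
ped 0.4 [-0.54  0.35  0.63 -0.    2.17 -0.65]
ped 0.15 [-0.54  0.21  1.25 -0.    1.69 -0.65]
ped 0.04 [-0.54  0.25  1.39 -0.    1.5  -0.65]
-1 20 [0.502 0.29  0.25 ] None
-1 20 [0.502 0.29  0.035] None
-1 20 [0.548 0.039 0.035] None
ped 0.4 [-0.54  0.35  0.63 -0.    2.17  2.5 ]
ped 0.15 [-0.54  0.21  1.25 -0.    1.69  2.5 ]
ped 0.04 [-0.54  0.25  1.39 -0.    1.5   2.5 ]
```

Run:
```python
from h import *
q=ori(D,np.radians(20),1)
move_to(np.r_[TIN-.12*D,.25],q); move_l(np.r_[TIN-.12*D,.035],.15)
f0=state()["ft_force"]; print(state()["time"],f0.round(2))
move_l(np.r_[TIN-.066*D,.035],.08); 
move_l(np.r_[O-.085*D,.035],.06)
f=state()["ft_force"]-f0; print(state()["time"],f.round(2))
im=get_image("top"); cv2.imwrite("pics/t1.png",im["frame"][115:315,80:410]); P=cloud(im).reshape(-1,3)
m=(P[:,2]>.088)&(P[:,2]<.105)&(np.hypot(*(P[:,:2]-(O-.02*D)).T)<.09); print(m.sum(),P[m].min(0),P[m].max(0))
```

```text
3.3417 [ 0.32  0.19 -0.04]
7.2583 [ 0.15  4.48 -0.84]
1424 [ 0.49364695 -0.05515228  0.08803502] [0.61273178 0.06577655 0.10358607]
```

View pics/t1.png

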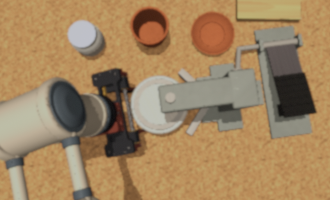

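The tin, at crop (158,105), sits cradled between the two fingers at (118,105) and is partly under the ram. I'll feed it in with small steps until the push force jumps.

Run:
```python
from h import *
f0=np.array([.32,.19,-.04])
d=np.r_[D,0]; 
for s in np.r_[.075,.068,np.arange(.066,.048,-.001)]:
    move_l(np.r_[O-s*D,.035],.04); f=(state()["ft_force"]-f0); print(round(s,3),f.round(1),state()["ee_pos"].round(4))
    if -f@d>14: break
hold(.3); st=state(); print((st["ft_force"]-f0).round(1),st["time"])
```

```text
0.075 [ 0. -0. -2.] [0.5455 0.0534 0.035 ]
0.068 [-0.9  1.2 -1.2] [0.5468 0.0469 0.0351]
0.066 [-0.4  3.8 -0.9] [0.547  0.0454 0.035 ]
0.065 [-0.5  3.9 -0.9] [0.5472 0.0444 0.035 ]
0.064 [-0.4  3.9 -1.1] [0.5474 0.0432 0.035 ]
0.063 [-1.5  4.  -1. ] [0.5476 0.0422 0.035 ]
0.062 [-0.1  3.6 -1.2] [0.5478 0.0412 0.035 ]
0.061 [-0.8  4.1 -0.4] [0.5479 0.0402 0.035 ]
0.06 [-0.7  5.5  0.2] [0.548  0.0398 0.035 ]
0.059 [-2.8  8.4  0.5] [0.548  0.0396 0.0349]
0.058 [-3.3 10.8 -0.1] [0.5481 0.0394 0.035 ]
0.057 [-4.5 14.2  2.4] [0.5481 0.0392 0.0349]
[-6.  13.8  2.9] 10.8333
```

Run:
```python
from h import *
move_l(np.r_[O-.14*D,.035],.12); move_l(np.r_[O-.16*D,.40],.3)
close()
q=ori([np.sin(TH),-np.cos(TH)],0,1)
move_to(W(-.019,-.28,.40),q); move_l(W(-.019,-.28,.13),.25)
print(state()["time"],state()["ee_pos"].round(4),state()["ft_force"].round(2), state()["finger_gap"])
for n in("scene","top"):
    im=get_image(n); cv2.imwrite(f"pics/{n}2.png",im["frame"]); P=cloud(im).reshape(-1,3); P=P[np.isfinite(P).all(1)]
    L=(P[:,:2]-O)@np.array([[np.cos(TH),-np.sin(TH)],[np.sin(TH),np.cos(TH)]])
    m=(P[:,2]>.088)&(P[:,2]<.106)&(np.hypot(*L.T)<.075); print(n,m.sum(),L[m].min(0).round(4),L[m].max(0).round(4),np.median(P[m,2]))
    m=(P[:,2]>.065)&(P[:,2]<.09)&(np.hypot(*L.T)<.08)&(L[:,1]>-.06)
    q=L[m];A=np.c_[2*q,np.ones(len(q))];k=np.linalg.lstsq(A,(q**2).sum(1),rcond=None)[0];print(m.sum(),k[:2].round(4),np.sqrt(k[2]+k[:2]@k[:2]).round(4))
```

```text
17.2417 [ 0.5713 -0.3002  0.1322] [0.07 0.9  0.63] 0.0008829724528272607
scene 819 [-0.0503 -0.0542] [0.0561 0.0581] 0.09745500108826188
532 [ 0.0128 -0.0043] 0.0494
top 1109 [-0.0575 -0.0483] [0.0622 0.0627] 0.09815810916284962
504 [0.0017 0.0011] 0.0608
```

View pics/scene2.png

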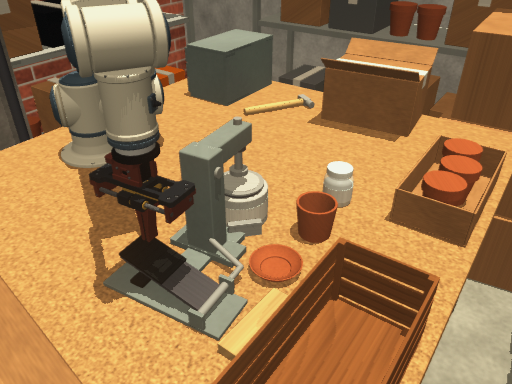

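The tin sits under the ram against the V at (240,200), the other objects are where they were, and the closed fingers are over the tread at (150,245). I'll press along the tread's arc.

```bash
cat > press.py <<'E'
from h import *
f0=state()["ft_force"]
def tr(a): return W(.112-.14*np.cos(a)+.01*np.sin(a),-.28,.03+.14*np.sin(a)+.01*np.cos(a)+.008)
move_l(tr(.3)+[0,0,.012],.1)
def go(p,v):
    move_l(p,v); st=state(); f=st["ft_force"]-f0; print((p[2]-.008).round(4),(st["ee_pos"][2]-.008).round(4),f.round(1)); return f[2]
for a in (.3,.25,.2,.15,.1,.06,.03,.01,0): 
    if go(tr(a),.05)>32: break
k=0
p=tr(a)
while a==0 and k<14:
    k+=1
    if go(p-[0,0,.0007*k],.03)>30: break
hold(1.0)
st=state(); print("held",st["time"],(st["ft_force"]-f0).round(1),st["ee_pos"].round(4))
im=get_image("top"); P=cloud(im).reshape(-1,3); cv2.imwrite("pics/p.png",get_image("scene")["frame"])
L=(P[:,:2]-O)@np.array([[np.cos(TH),-np.sin(TH)],[np.sin(TH),np.cos(TH)]])
m=(P[:,2]>.08)&(P[:,2]<.106)&(np.hypot(*L.T)<.05); print("lid z",np.median(P[m,2]),m.sum())
E
python3 press.py
```

```text
0.0809 0.0813 [2.8 0.  0.4]
0.0743 0.0743 [2.4 0.6 2.2]
0.0676 0.0677 [3.5 0.2 3.2]
0.0608 0.0611 [2.9 0.3 3.4]
0.0539 0.0545 [3.3 0.7 4.4]
0.0484 0.0494 [2.8 1.2 5.2]
0.0442 0.0457 [2.2 1.1 7.1]
0.0414 0.0434 [0.  1.5 9.2]
0.04 0.0424 [-0.4  2.4 10. ]
0.0393 0.0419 [-0.5  2.  12. ]
0.0386 0.0413 [-1.4  2.2 11.9]
0.0379 0.0406 [-1.4  2.9 11.6]
0.0372 0.0402 [-1.7  3.  12.2]
0.0365 0.0401 [-3.1  3.6 15.9]
0.0358 0.04 [-3.3  4.2 17.5]
0.0351 0.0399 [-4.7  6.  21.5]
0.0344 0.0398 [-5.6  4.9 23.7]
0.0337 0.0397 [-6.9  5.9 25. ]
0.033 0.0397 [-9.2  6.5 28.1]
0.0323 0.0397 [-9.5  7.2 29.9]
0.0316 0.0396 [-10.8   8.1  33.3]
held 24.35 [-11.1   7.9  32.8] [ 0.5619 -0.3013  0.0476]
lid z 0.09153166180499306 731
```

Run:
```python
from h import *
def tr(a): return W(.112-.14*np.cos(a)+.01*np.sin(a),-.28,.03+.14*np.sin(a)+.01*np.cos(a)+.008)
move_l(tr(0.01),.03)
for a in (.1,.2,.3): move_l(tr(a),.06)
move_l(tr(.3)+[0,0,.05],.1); move_l(W(-.019,-.28,.40),.3)
move_to([.35,-.35,.35],ori([np.sin(TH),-np.cos(TH)],0,1)); hold(.5)
for n in("scene","top"):
    im=get_image(n); C=cloud(im); P=C.reshape(-1,3); P=P[np.isfinite(P).all(1)]; cv2.imwrite(f"pics/{n}3.png",im["frame"])
    L=(P[:,:2]-O)@np.array([[np.cos(TH),-np.sin(TH)],[np.sin(TH),np.cos(TH)]])
    r=np.hypot(*L.T); m=(P[:,2]>.08)&(P[:,2]<.106)&(r<.05)&(r>.025); print(n,"lid z",np.percentile(P[m,2],[10,50,90]).round(4),m.sum())
    m=(P[:,2]>.065)&(r<.08)&(P[:,2]<.106)&(L[:,1]>-.075); print(L[m].min(0),L[m].max(0))
    m=(np.hypot(*(L-[-.019,-.28]).T)<.01)&(P[:,2]>.03); print("tread z",np.median(P[m,2]))
print(state()["time"])
T0=np.load("top0.npy")
for n,(u,v) in dict(jar=(163,150),pot=(230,131),sau=(293,148),off=(348,124)).items():
    a=T0[v-18:v+18,u-18:u+18,2];b=C[v-18:v+18,u-18:u+18,2]; print(n,np.nanmean(abs(a-b)).round(4))
```

```text
scene lid z [0.0896 0.0908 0.092 ] 463
[-0.05063919 -0.06403087] [0.06561064 0.06477499]
tread z 0.0805589237279446
top lid z [0.0895 0.0914 0.0932] 720
[-0.06289908 -0.05806667] [0.06587613 0.06524704]
tread z 0.08205420192673474
29.2417
jar 0.0016
pot 0.0017
sau 0.0018
off 0.0018
```

View pics/scene3.png

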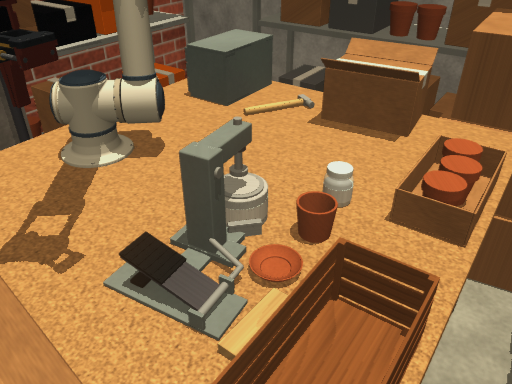

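The lid now measures about 91 mm high. The same cameras read 240 mm and 95 mm features about 1 mm high, so it is home. The pedal is back up, the tin is in the V at (240,205), and the other objects haven't moved.

```bash
python3 -c "
from bench import *
print(job_done())"
```

```text
the job is handed in; nothing more can be done
None
```

I've handed in the job: the tin is seated in the V under the ram, and its lid was pressed home with the pedal, which was held on its stop for about 1 s. By camera, the pedal came fully back up and the flowerpot, saucer, jar and offcut did not move. It took about 29 s of the 64 s allowed.

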